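Hang a turned handle to cure under the lamp

ROBOT

A 7-joint arm with a two-finger parallel gripper is mounted at the origin on the work surface. World frame = base frame: x ahead of the robot, y to its left, z up, the work surface at z = 0. Lengths are in m, angles in rad, forces in N, time in s.
With the tool pointing down it reaches from about 0.4 to 0.85 m from the base axis. Payload 4.4 kg.
Tool frame: the origin (TCP) lies midway between the tips of the shut fingers; the grasp point (between the pads) lies 19 mm behind it; z points along the fingers, y is the line along which they close (so a half turn about z gives the same grasp; the last joint's range is limited). The gripper opens to 94 mm and grips with 3 to 60 N. Pads are 16 mm wide; open, the fingers measure 119 mm over their backs; the gripper's body (75 mm by 177 mm) begins 78 mm behind the grasp point.
Start: joints at [1.272, 0.628, 0.038, 1.517, -0.027, 0.996, -0.02], TCP at [0.15, -0.632, 0.205] pointing down, gripper open.
Joint ranges: [-3.06, 3.06], [-0.37, 2.12], [-1.25, 1.32], [0.18, 2.47], [-1.1, 4.24], [0.23, 1.98], [-2.94, 2.94]. Speed limits (rad/s): [2.57, 2.57, 3.14, 3.14, 3.14, 3.14, 3.14].

INTERFACE

Orientations are given as a unit quaternion [w, x, y, z].
In Python, from plant import sensors, imaging, ticket gives the robot as it stands.
- The arm moves only by the tool step_arm, never from a script. Its argument "targets" is a list of rows, each a list of 3 entries, a list of its own where there are three numbers: the shift along the tool's x, y, z in units of 250 mm (1.0 is 250 mm), then the turn about the tool's z in units of 120 degrees (1.0 is 120 degrees), then the closure, from -1 (fully open) to 1 (shut), so that 0 is half open. In form: [[[x, y, z], roll, jaw], ...]. A call has 1 to 10 rows; each row is the pose to reach, as a shift and turn from the pose commanded when the call began, along the tool's axes at that moment; what a row does not reach only later rows make up. A row lasts 1/10 s, in which the tool goes at most 50 mm and 8.59 degrees, less where a joint would pass 70% of its speed; a pose out of reach is approached as far as the arm can. A call with a number of a shift or a turn outside -1 to 1 is refused whole. A call with a gripper value outside its range is refused whole. The fingers move at their own pace and stop on an object; "squeeze" is the grip in N (left out, the last holds). Time passes only in rows, so rows that repeat a pose let the fingers close. It gives the time, the measured TCP pose, the force, the opening and the grip force at its end, in the units of the state.
- sensors.get_state(): the state, without advancing time (a new reading comes with each control period).
- imaging.get_image(name): name is "scene" or "top" or "wrist"; returns (picture, depth): 420x560x3 uint8, red, green, blue; 420x560 float32, m along the optical axis (not along the pixel's ray), 0 where there is no reading.
- imaging.calibration(name): a dict with "K" (3x3 intrinsics, pixels), "R" (3x3) and "t" (3): a world point X has camera coordinates R X + t. Camera axes: x right, y down, z forward; pixel columns grow to the right and rows downward; lengths in m; the calibration is good to about 2 mm. A picture is of the moment at which its call begins: read the wrist's pose just before it. calibration takes no time and is no camera call; for the wrist camera it gives the pose at the moment of the call.
- ticket.job_done(): hands the job in; it is judged then, once.
The state is a dict: "clock": time; "joint_pos": joint angles; "joint_vel": joint speeds; "joint_efforts": joint torques, N m; "eef_pos": TCP position; "orientation": TCP orientation; "contact_force": force on the tool from outside, world axes, zero at the start; "wrist_torque": the same for the moment, N m; "finger_gap": finger opening in m; "finger_force": force on a finger pad.
Only numpy, scipy, OpenCV 4.12 (cv2) and the standard library are available. Lean on these libraries where they do the work, as an engineer would, in place of code of your own. Each camera call takes 0.05 s, during which the arm holds its last target. There are 200 camera calls.

TASK

Take the dark turned handle from the divided white tray, put it in the little steel basket and let go of it, with the basket still standing on the bench. Then carry the basket over and hang it by the middle of its copper handle in the valley of the red hook, under the curing lamp, so that it hangs free, about level and still, with the dark handle in it. Do not press against the lamp, and leave the two pale handles, the bottle and the jar standing where they are.

Things in the scene. Friction and masses are not known exactly. Their poses are not given: they have to be found in the camera images.
- basket: Loose open steel basket, 90 (x) x 120 (y) x 45 mm high, walls and floor 3 mm, about 250 g. Origin: centre of its underside, z up. Its rigid upright copper handle lies in the plane x = 0: a round 10 mm bar rising from the short sides (y = +-58) to y = +-52, z = 94 mm, then sloping gently up to its peak at y = 0, z = 106 mm (centre line).
- bail_top (a point): Centre of the copper bar at the peak of the basket's handle, 106 mm above the basket's underside.
- dark_handle: Dark brown turned wooden tool handle, 80 mm tall, about 30 g, upright in any one of the tray's three cells. Origin: centre of its foot, z along its axis. Diameter 24 to 25 mm at the foot, 19 mm at 30 mm up, 23 mm from 46 to 70 mm up (grip here), tapering to 16 mm at the top.
- dark_mid (a point): Point on the dark handle's axis, 40 mm above its foot.
- pale_handle_a: Pale yellow wooden handle of the same shape as the dark one, in another cell of the tray; to be left alone. Origin at the centre of its foot.
- pale_handle_b: Second pale yellow handle, as above; to be left alone.
- tray: White plastic tray, 70 (x) x 166 (y) x 32 mm high, walls 4 mm, floor 4 mm, fixed; two walls across divide it into three cells in a row along y, centres 54 mm apart. Origin at the centre of its underside.
- stand: Fixed curing stand, its open front to its own -x; origin on the bench below the hook's valley. Base plate 10 mm thick, x -55 to 115, y +-120; 18 mm posts at x 85, y +-100, 328 mm high, a bar across them at z 185. From its middle a red hook of 10 mm rod comes forward at y = 0: level at z 185 to x 30, down to its valley at x 0, z 165, up to its tip at x -25, z 185 (centre lines).
- hook_seat (a point): Where the centre of the basket's bar lies when it rests in the valley of the red hook: 177.5 mm above the bench, 12.5 mm above the rod's centre line. Axes as the stand's.
- hook_tip (a point): Centre of the rod at the hook's upturned front tip, 25 mm in front of the valley, 185 mm above the bench; round end of 5 mm radius.
- lamp: Black curing lamp bar fixed on the stand over the hook, leaving no room for a gripper pointing straight down there. Axes as the stand's; origin 310 mm above the bench, straight above the hook's valley. It spans x = 10 to 100, y = +-115 mm and z = 0 (underside) to 24 mm (to 32 on top at the middle).
- amber_bottle: Amber glass bottle with a black cap, 48 mm across, 100 mm tall, loose; to be left alone. Origin at the centre of its foot.
- varnish_jar: Glass jar with a white lid, 56 mm across, 60 mm tall, loose; to be left alone. Origin at the centre of its foot.
There are look-alikes about, which are no part of the job. Several things look just like the basket: the one meant starts farthest to the robot's left. Leave any pink look-alike of the dark_handle alone.

How it is judged:
On the way:
1. the dark handle is in the basket and let go, the basket standing on the bench (x of dark_mid in the frame of basket between -0.045 and 0.045 m and y of dark_mid in the frame of basket between -0.06 and 0.06 m and z of dark_mid in the frame of basket between 0 and 0.065 m and contact force between the fingers and dark_handle below 0.05 N and height (world z) of basket below 0.01 m and angle between basket's own z axis and vertical below 0.1 rad and linear speed of dark_handle below 0.05 m/s), for 0.2 s.
At the end, for the whole second after the job is handed in: The basket hangs still by its copper handle in the red hook's valley (handle's peak within 15 mm front to back, 25 mm sideways, 12 mm in height of the seat), weight on the stand, within 15 degrees of upright, the dark handle inside it (its middle between the walls, at most 65 mm up) (x of dark_mid in the frame of basket between -0.045 and 0.045 m and y of dark_mid in the frame of basket between -0.06 and 0.06 m and z of dark_mid in the frame of basket between 0 and 0.065 m and x of bail_top in the frame of hook_seat between -0.015 and 0.015 m and y of bail_top in the frame of hook_seat between -0.025 and 0.025 m and z of bail_top in the frame of hook_seat between -0.012 and 0.012 m and contact force between basket and stand above 1 N and angle between basket's own z axis and vertical below 0.26 rad and linear speed of basket below 0.05 m/s and angular speed of basket below 0.5 rad/s); the robot touches nothing.
It fails at once if the lamp is pressed with more than 6 N (contact force between anything else and lamp above 6 N).
It fails at once if a pale handle is moved by more than 40 mm or tipped over (distance of pale_handle_a from where it was at the start of the episode above 0.04 m or angle between pale_handle_a's own z axis and vertical above 0.5 rad).
It fails at once if a pale handle is moved by more than 40 mm or tipped over (distance of pale_handle_b from where it was at the start of the episode above 0.04 m or angle between pale_handle_b's own z axis and vertical above 0.5 rad).
It fails at once if the amber bottle is moved by more than 40 mm or tipped over (distance of amber_bottle from where it was at the start of the episode above 0.04 m or angle between amber_bottle's own z axis and vertical above 0.5 rad).
It fails at once if the varnish jar is moved by more than 40 mm or tipped over (distance of varnish_jar from where it was at the start of the episode above 0.04 m or angle between varnish_jar's own z axis and vertical above 0.5 rad).
It also fails if it takes over 62 s, if anything falls off the work surface, if the arm or the gripper's body presses on something with over 40 N, if the wrist force passes 120 N, or if a joint passes its speed limit or range.

## Working session

There is one attempt and no reset: what is moved stays moved. The work goes in short steps, Python scripts to look and compute and a tool call to move; the robot and the scene stay as the last step left them, time stands still between calls to the robot, and variables do not carry over. Pictures are saved under pics/ and viewed, at most 13 in all, crops included, and the job is handed in when it is done.

Besides the shell and the picture viewer there is one more tool, called after "Emit:" as name(argument=value, ...), one argument or row to a line, values as JSON. step_arm: Moves the arm, as the interface text tells. Shifts and turns lie within -1 to 1; 1 stands for 250 mm of shift or 120 degrees of turn. Its arguments: {"type":"object","properties":{"targets":{"type":"array","items":{"type":"array"}},"squeeze":{"type":"number"}},"required":["targets"]}

```bash
mkdir -p pics
python3 - <<'E'
from plant import sensors, imaging
import numpy as np, cv2
for n in ("scene","top"):
    c=imaging.calibration(n); im,d=imaging.get_image(n)
    np.savez(n+".npz",im=im,d=d,**{k:np.array(c[k]) for k in "KRt"})
    cv2.imwrite(f"pics/{n}0.png",cv2.cvtColor(im,cv2.COLOR_RGB2BGR))
    print(n,np.round(-np.array(c["R"]).T@np.array(c["t"]),3), np.round(c["R"],2).tolist())
print(sensors.get_state())
E
```

```text
scene [ 1.026 -0.555  0.756] [[0.69, 0.72, -0.01], [0.44, -0.44, -0.78], [-0.57, 0.54, -0.62]]
top [ 0.397 -0.073  1.326] [[-0.02, -1.0, -0.02], [-1.0, 0.02, -0.09], [0.09, 0.02, -1.0]]
{'clock': 0.1, 'joint_pos': array([ 1.27217808,  0.62924816,  0.0384622 ,  1.51825916, -0.02698043,
        0.9963096 , -0.01999635]), 'joint_vel': array([ 0.00057998, -0.00230223,  0.00110539, -0.00244181, -0.00131869,
        0.00017381,  0.00046357]), 'joint_efforts': array([ 3.04480491e-03, -5.50785255e+01,  1.14729233e+00, -1.87114459e+01,
       -5.21833508e-02,  1.92259764e-02,  5.70949010e-05]), 'eef_pos': array([ 0.14984284, -0.63187414,  0.20465279]), 'orientation': array([-8.44350140e-04,  9.93231722e-01,  1.16146543e-01, -1.20606708e-04]), 'contact_force': array([-0.03946716,  0.96157702, -0.31909668]), 'wrist_torque': array([ 0.01258896, -0.02063395,  0.00613113]), 'finger_force': 0.0, 'finger_gap': 0.09439589104747197}
```

View pics/scene0.png

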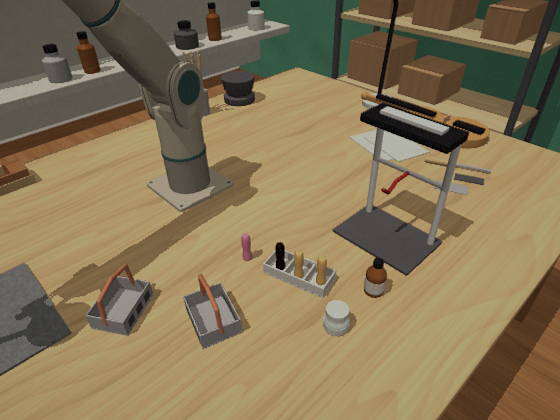

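View pics/top0.png

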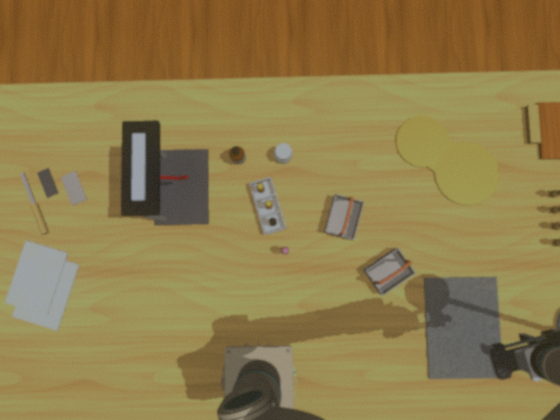

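The scene view shows two baskets, at scene (212,312) / top (343,216) and scene (122,302) / top (388,271). In the top view, left is +y, so top (343,216) is the one farthest to the robot's left.

Candidates for the dark handle are the dark one at scene (280,255) / top (272,222), the two pale ones at top (261,187) and (268,204), and the pink one at top (285,251), which stands outside the tray. I choose top (272,222). The hook is at top (173,178).

```bash
cat > h.py <<'E'
import numpy as np, cv2
from plant import sensors, imaging
def grab(n):
    c=imaging.calibration(n); im,d=imaging.get_image(n)
    return im,d,{k:np.array(c[k]) for k in "KRt"}
def world(d,c):
    v,u=np.mgrid[:d.shape[0],:d.shape[1]]
    p=np.stack([u,v,np.ones_like(u)],-1)@np.linalg.inv(c["K"]).T*d[...,None]
    return (p-c["t"])@c["R"]
def saved(n):
    z=np.load(n+".npz"); c={k:z[k] for k in "KRt"}
    return z["im"],z["d"],c
def hsv(im): return cv2.cvtColor(im,cv2.COLOR_RGB2HSV).astype(int)
def box(m,u0,v0,u1,v1):
    r=np.zeros_like(m); r[v0:v1,u0:u1]=m[v0:v1,u0:u1]; return r
def st(n,P): print(n,len(P),"med",np.round(np.median(P,0),4),"lo",np.round(np.percentile(P,3,0),3),"hi",np.round(np.percentile(P,97,0),3))
def rect(n,P):
    r=cv2.minAreaRect((P[:,:2]*1000).astype(np.float32)); print(n,"rect",np.round(r[0],1),np.round(r[1],1),round(r[2],1))
E
python3 - <<'E'
from h import *
for n,R in (("top",dict(b1=(320,190,366,242),b2=(358,245,418,296),dark=(262,212,281,232),red=(150,160,192,195),lamp=(115,115,165,220),tray=(245,175,288,238))),
            ("scene",dict(b1=(180,270,245,345),b2=(85,262,155,335),dark=(272,238,290,270),red=(375,165,412,195),lamp=(355,95,470,150),tray=(262,245,340,295)))):
    im,d,c=saved(n); W=world(d,c); H=hsv(im); ok=d>0
    h,s,v=H[...,0],H[...,1],H[...,2]
    cop=ok&((h<10)|(h>172))&(s>100)&(W[...,2]>.05)
    for b in("b1","b2"):
        P=W[box(cop,*R[b])]; st(n+b+" copper",P); 
        l=cv2.fitLine(P[:,:2].astype(np.float32),2,0,.01,.01).ravel(); print("  dir deg",np.degrees(np.arctan2(l[1],l[0])))
        rect("  "+b,W[box(ok&(W[...,2]>.03)&(W[...,2]<.05),*R[b])])
    P=W[box(ok&(v<70)&(W[...,2]>.04),*R["dark"])]; st(n+" dark",P)
    P=W[box(ok&((h<8)|(h>172))&(s>150)&(W[...,2]>.1),*R["red"])]; st(n+" red",P)
    l=cv2.fitLine(P[:,:2].astype(np.float32),2,0,.01,.01).ravel(); print("  dir",np.degrees(np.arctan2(l[1],l[0])),l)
    P=W[box(ok&(W[...,2]>.3),*R["lamp"])]; st(n+" lamp",P); rect(" lamp",P)
    P=W[box(ok&(W[...,2]>.025)&(W[...,2]<.04),*R["tray"])]; rect(n+" tray",P)
c=imaging.calibration("wrist"); s=sensors.get_state()
from scipy.spatial.transform import Rotation as Ro
q=s["orientation"]; R=Ro.from_quat(np.r_[q[1:],q[0]])
p=-np.array(c["R"]).T@np.array(c["t"])
print("tool axes\n",R.as_matrix().round(3),"cam in tool",R.inv().apply(p-s["eef_pos"]).round(3),"cam axis in tool",R.inv().apply(np.array(c["R"])[2]).round(2))
im,d,c=saved("top"); o=cv2.resize(im[170:250,230:370],None,fx=5,fy=5,interpolation=cv2.INTER_CUBIC)
cv2.imwrite("pics/crop.png",o[...,::-1])
E
```

```text
return _methods._mean(a, axis=axis, dtype=dtype,
  ret = um.true_divide(
Traceback (most recent call last):
  File "h.py", line 16, in st
    def st(n,P): print(n,len(P),"med",np.round(np.median(P,0),4),"lo",np.round(np.percentile(P,3,0),3),"hi",np.round(np.percentile(P,97,0),3))
                                                                               ~~~~~~~~~~~~~^^^^^^^
IndexError: index -1 is out of bounds for axis 0 with size 0
```

Run:
```python
from h import *
im,d,c=saved("top"); W=world(d,c); H=hsv(im)
for u,v in [(348,216),(349,210),(343,216),(272,222),(172,178),(140,140),(200,160),(300,300),(126,150)]: print(u,v,H[v,u],d[v,u],W[v,u].round(3))
o=cv2.resize(im[170:250,230:370],None,fx=5,fy=5,interpolation=cv2.INTER_CUBIC)
cv2.imwrite("pics/crop.png",o[...,::-1])
```

```text
348 216 [ 12 143 152] 1.2137842 [ 0.487 -0.269  0.112]
349 210 [ 13 138 153] 1.2208109 [ 0.505 -0.273  0.106]
343 216 [ 14  19 146] 1.3279254 [ 0.496 -0.272 -0.002]
272 222 [ 24 127  62] 1.2428447 [ 0.476 -0.051  0.086]
172 178 [  2 174 119] 1.1635342 [0.595 0.219 0.182]
140 140 [109  21 168] 1.0122879 [0.661 0.256 0.341]
200 160 [23 25 81] 1.3439609 [0.681 0.175 0.008]
300 300 [ 26 112 157] 1.3053521 [ 0.24  -0.131 -0.001]
126 150 [25 79 55] 1.0181208 [0.639 0.292 0.333]
```

View pics/crop.png

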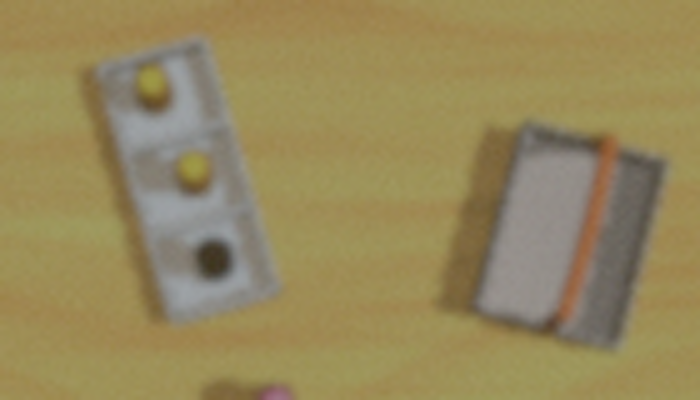

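The crop shows the dark handle in the cell nearest the robot, crop (213,258). The two pale ones are at (152,85) and (194,170), and the pink one is outside the tray at (275,390). The basket bar runs from (608,140) to (567,320).

Run:
```python
from h import *
for n,R in (("top",dict(b1=(320,190,366,242),b2=(358,245,418,296),dark=(262,212,281,232),red=(150,160,192,195),lamp=(115,115,165,220),tray=(245,175,288,238))),
            ("scene",dict(b1=(180,270,245,345),b2=(85,262,155,335),dark=(272,238,290,270),red=(375,165,412,195),lamp=(355,95,470,150),tray=(262,245,340,295)))):
    im,d,c=saved(n); W=world(d,c); H=hsv(im); ok=d>0
    h,s,v=H[...,0],H[...,1],H[...,2]
    cop=ok&(h<17)&(s>100)&(W[...,2]>.06)
    for b in("b1","b2"):
        P=W[box(cop,*R[b])]
        if len(P)<5: print(n,b,"few");continue
        st(n+b+" copper",P); 
        l=cv2.fitLine(P[:,:2].astype(np.float32),2,0,.01,.01).ravel(); print("  dir deg",np.degrees(np.arctan2(l[1],l[0])))
        rect("  "+b,W[box(ok&(W[...,2]>.025)&(W[...,2]<.055),*R[b])])
    P=W[box(ok&(v<95)&(W[...,2]>.045),*R["dark"])]; st(n+" dark",P)
    P=W[box(ok&((h<8)|(h>172))&(s>130)&(W[...,2]>.1),*R["red"])]; st(n+" red",P)
    l=cv2.fitLine(P[:,:2].astype(np.float32),2,0,.01,.01).ravel(); print("  dir",np.degrees(np.arctan2(l[1],l[0])),l)
    P=W[box(ok&(W[...,2]>.3),*R["lamp"])]; st(n+" lamp",P); rect(" lamp",P)
    P=W[box(ok&(W[...,2]>.025)&(W[...,2]<.04),*R["tray"])]; rect(n+" tray",P)
c=imaging.calibration("wrist"); s=sensors.get_state()
from scipy.spatial.transform import Rotation as Ro
q=s["orientation"]; R=Ro.from_quat(np.r_[q[1:],q[0]])
p=-np.array(c["R"]).T@np.array(c["t"])
print("tool axes\n",R.as_matrix().round(3),"cam in tool",R.inv().apply(p-s["eef_pos"]).round(3),"cam axis in tool",R.inv().apply(np.array(c["R"])[2]).round(2))
```

```text
topb1 copper 104 med [ 0.4899 -0.2693  0.103 ] lo [ 0.439 -0.284  0.087] hi [ 0.54  -0.252  0.111]
  dir deg -17.150614
  b1 rect [ 489.4 -268.9] [ 91.2 124.1] 73.1
topb2 copper 116 med [ 0.3263 -0.4031  0.1021] lo [ 0.296 -0.442  0.078] hi [ 0.353 -0.353  0.111]
  dir deg -57.640182
  b2 rect [ 323.4 -399.1] [ 91.5 125.1] 33.2
top dark 40 med [ 0.4785 -0.0509  0.0816] lo [ 0.469 -0.06   0.058] hi [ 0.487 -0.042  0.086]
top red 84 med [0.5972 0.2143 0.1845] lo [0.576 0.179 0.17 ] hi [0.602 0.246 0.316]
  dir 89.49185 [0.00886865 0.99996066 0.5963239  0.21368733]
top lamp 3693 med [0.5938 0.2539 0.3345] lo [0.488 0.214 0.325] hi [0.703 0.3   0.344]
 lamp rect [596.9 258.6] [ 91.3 229.9] 89.9
top tray rect [530.1 -36.9] [166.3  70. ] 15.4
sceneb1 copper 256 med [ 0.5087 -0.2741  0.1005] lo [ 0.44  -0.288  0.064] hi [ 0.547 -0.254  0.11 ]
  dir deg -16.651228
  b1 rect [ 491.5 -268.5] [ 90.9 125.2] 73.2
sceneb2 copper 327 med [ 0.3313 -0.4085  0.0993] lo [ 0.296 -0.447  0.063] hi [ 0.357 -0.351  0.109]
  dir deg -57.57041
  b2 rect [ 324.3 -398.8] [ 93.3 124. ] 32.0
scene dark 127 med [ 0.4856 -0.0559  0.0692] lo [ 0.476 -0.061  0.046] hi [ 0.491 -0.046  0.084]
scene red 114 med [0.6001 0.2264 0.1841] lo [0.596 0.177 0.169] hi [0.603 0.281 0.189]
  dir -89.39914 [ 0.01048672 -0.999945    0.59953874  0.22779965]
scene lamp 2623 med [0.6161 0.2403 0.3331] lo [0.493 0.215 0.314] hi [0.712 0.299 0.342]
 lamp rect [597.8 258.2] [ 91.9 230.6] 89.9
scene tray rect [529.9 -35.3] [167.4  74.9] 16.1
tool axes
 [[ 0.973  0.231 -0.   ]
 [ 0.231 -0.973  0.002]
 [-0.    -0.002 -1.   ]] cam in tool [ 0.085 -0.    -0.178] cam axis in tool [-0.29  0.    0.96]
```

Measured: the target basket is at (0.4905, -0.2687) with its bar at -17°. The dark handle is at (0.4785, -0.051) and the tray sits at 15.7°. The hook seat is at (0.598, 0.2034), with the stand's +x along world +y, and the sizes all match the ones given.

The tool can't tilt, so I'll carry the basket by the front corner of its short wall. That keeps the gripper body in front of the lamp, with the camera side facing away from it.

Emit:
step_arm(
  targets=[
    [[0.908, -0.979, 0], -0.02, -0.3],
    [[0.908, -0.979, 0], -0.02, -0.3],
    [[0.908, -0.979, 0], -0.02, -0.3],
    [[0.908, -0.979, 0], -0.02, -0.3],
    [[0.908, -0.979, 0], -0.02, -0.3],
    [[0.908, -0.979, 0], -0.02, -0.3],
    [[0.908, -0.979, 0], -0.02, -0.3],
    [[0.908, -0.979, 0], -0.02, -0.3],
  ],
  squeeze=20,
)

```text
clock: 0.9
eef_pos: [0.3169, -0.3371, 0.2054]
orientation: [-0.001, 0.99, 0.141, 0.0]
contact_force: [-0.5, -0.2, -0.1]
finger_gap: 0.0613
finger_force: 0.0
```

```bash
cat > go.py <<'E'
import sys
from h import *
from scipy.spatial.transform import Rotation as Ro
# usage: go.py x y z heading
s=sensors.get_state(); q=s["orientation"]; R=Ro.from_quat(np.r_[q[1:],q[0]])
X=R.as_matrix()[:,0]; hd=np.degrees(np.arctan2(X[1],X[0]))
print("t",round(s["clock"],2),"pos",s["eef_pos"].round(4),"head",round(hd,2),"j",s["joint_pos"].round(2),"gap",round(s["finger_gap"],4),"F",s["contact_force"].round(1),"tilt",R.as_matrix()[:2,2].round(3))
if len(sys.argv)>4:
    t=np.array(sys.argv[1:4],float); d=t-s["eef_pos"]
    dh=(float(sys.argv[4])-hd+180)%360-180
    print("shift",(R.inv().apply(d)/.25).round(3),"dist",np.linalg.norm(d).round(3),"roll",round(-dh/120,3),"(or",round(-(dh-360*np.sign(dh))/120,3),")")
E
python3 go.py .4785 -.051 .205 15.7
```

```text
t 0.9 pos [ 0.3169 -0.3371  0.2054] head 16.22 j [ 0.76  0.37 -0.    2.02 -0.    0.76 -0.53] gap 0.0613 F [-0.5 -0.2 -0.1] tilt [0.    0.003]
shift [ 0.94  -0.918  0.005] dist 0.329 roll 0.004 (or -2.996 )
```

Emit:
step_arm(
  targets=[
    [[0.94, -0.918, 0], 0, -0.3],
    [[0.94, -0.918, 0], 0, -0.3],
    [[0.94, -0.918, 0], 0, -0.3],
    [[0.94, -0.918, 0], 0, -0.3],
    [[0.94, -0.918, 0], 0, -0.3],
    [[0.94, -0.918, 0], 0, -0.3],
    [[0.94, -0.918, 0], 0, -0.3],
    [[0.94, -0.918, 0], 0, -0.3],
    [[0.94, -0.918, 0], 0, -0.3],
  ],
)

```text
clock: 1.8
eef_pos: [0.4781, -0.0582, 0.2051]
orientation: [0.0, 0.991, 0.137, -0.001]
contact_force: [-0.7, 0.2, 0.1]
finger_gap: 0.0617
finger_force: 0.0
```

```bash
python3 - <<'E'
from h import *
im,d,c=grab("wrist"); cv2.imwrite("pics/w1.png",im[...,::-1])
W=world(d,c); H=hsv(im); g=(d>0)&(W[...,2]>.045)&(W[...,2]<.1)
print(np.median(W[(d>0)&(W[...,2]<.01)],0) if ((d>0)&(W[...,2]<.01)).any() else "")
n,L,S,C=cv2.connectedComponentsWithStats(g.astype(np.uint8))
for i in range(1,n):
    if S[i,4]>60:
        P=W[L==i]; print(C[i].round(),S[i,4],"hsv",np.median(H[L==i],0),"c",((P.min(0)+P.max(0))/2).round(4),"top",P[P[:,2]>P[:,2].max()-.006].mean(0).round(4))
E
python3 go.py .4785 -.051 .043 15.7
```

```text
[ 0.4968884  -0.05433755 -0.00078058]
[268.  72.] 618 hsv [ 17.  136.  153.5] c [ 0.5827 -0.0165  0.0674] top [ 0.5826 -0.0168  0.0822]
[278. 137.] 528 hsv [ 17. 135. 154.] c [ 0.5315 -0.0406  0.0671] top [ 0.5316 -0.0405  0.0823]
[275. 193.] 558 hsv [ 12. 154.  17.] c [ 0.4792 -0.0519  0.065 ] top [ 0.4795 -0.0517  0.0823]
[531. 205.] 676 hsv [  9.  156.5  70. ] c [ 0.5282 -0.2787  0.0726] top [ 0.5315 -0.2789  0.0975]
[285. 278.] 574 hsv [173.  117.  107.5] c [ 0.3927 -0.0871  0.063 ] top [ 0.3926 -0.0867  0.0783]
[460. 285.] 543 hsv [  9. 158.  67.] c [ 0.4522 -0.254   0.0725] top [ 0.4494 -0.2542  0.0976]
t 1.85 pos [ 0.4776 -0.0591  0.2052] head 15.63 j [ 0.11  0.39 -0.06  1.97  0.03  0.78 -1.27] gap 0.0609 F [-0.2 -0.3  0. ] tilt [-0.001 -0.001]
shift [ 0.013 -0.031  0.649] dist 0.162 roll -0.001 (or 2.999 )
```

View pics/w1.png

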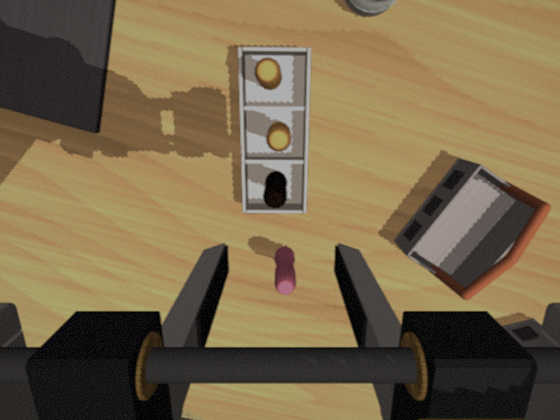

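The wrist view shows the dark handle in the nearest cell at (275,193), the pink one at (285,278) and the pale ones at (278,137) and (268,72). The dark handle is at (0.479, -0.0518), which agrees with the first measurement.

Emit:
step_arm(
  targets=[
    [[0.013, -0.027, 0.0], 0, -0.3],
    [[0.013, -0.027, 0.15], 0, -0.3],
    [[0.013, -0.027, 0.3], 0, -0.3],
    [[0.013, -0.027, 0.45], 0, -0.3],
    [[0.013, -0.027, 0.55], 0, -0.3],
    [[0.013, -0.027, 0.65], 0, -0.3],
    [[0.013, -0.027, 0.65], 0, -0.3],
    [[0.013, -0.027, 0.65], 0, -0.3],
  ],
)

```text
clock: 2.65
eef_pos: [0.4794, -0.0507, 0.0432]
orientation: [0.0, 0.991, 0.136, -0.0]
contact_force: [0.7, -0.2, -0.3]
finger_gap: 0.0612
finger_force: 0.0
```

```bash
python3 go.py .479 -.0518 .043 15.7
```

```text
t 2.65 pos [ 0.4794 -0.0507  0.0432] head 15.65 j [ 0.07  0.67 -0.04  2.11  0.07  0.37 -1.32] gap 0.0612 F [ 0.7 -0.2 -0.3] tilt [-0.001 -0.   ]
shift [-0.003  0.004  0.001] dist 0.001 roll -0.0 (or 3.0 )
```

Well aligned, so I'll close and lift.

Emit:
step_arm(
  targets=[
    [[0, 0.004, 0], 0, 1],
    [[0, 0.004, 0], 0, 1],
    [[0, 0.004, 0], 0, 1],
    [[0, 0.004, 0], 0, 1],
    [[0, 0.004, 0], 0, 1],
    [[0, 0.004, -0.1], 0, 1],
    [[0, 0.004, -0.25], 0, 1],
    [[0, 0.004, -0.4], 0, 1],
    [[0, 0.004, -0.56], 0, 1],
    [[0, 0.004, -0.56], 0, 1],
  ],
  squeeze=20,
)

```text
clock: 3.65
eef_pos: [0.4834, -0.0511, 0.1875]
orientation: [0.001, 0.991, 0.137, 0.005]
contact_force: [-0.0, -0.0, -0.5]
finger_gap: 0.0223
finger_force: 20.0
```

```bash
python3 go.py .4698 -.2845 .183 73.2
```

```text
t 3.65 pos [ 0.4834 -0.0511  0.1875] head 15.73 j [ 0.09  0.42 -0.06  1.99  0.04  0.72 -1.29] gap 0.0223 F [-0.  -0.  -0.5] tilt [ 0.01  -0.001]
shift [-0.306  0.884  0.018] dist 0.234 roll -0.479 (or 2.521 )
```

Emit:
step_arm(
  targets=[
    [[-0.06, 0.17, 0], -0.07, 1],
    [[-0.12, 0.34, 0], -0.14, 1],
    [[-0.18, 0.51, 0], -0.21, 1],
    [[-0.24, 0.68, 0], -0.28, 1],
    [[-0.3, 0.884, 0], -0.35, 1],
    [[-0.3, 0.884, 0], -0.42, 1],
    [[-0.3, 0.884, 0], -0.479, 1],
    [[-0.3, 0.884, 0], -0.479, 1],
    [[-0.3, 0.884, 0], -0.479, 1],
  ],
)

```text
clock: 4.55
eef_pos: [0.4672, -0.2835, 0.1822]
orientation: [-0.001, 0.804, 0.595, -0.0]
contact_force: [0.9, -0.3, -1.2]
finger_gap: 0.0225
finger_force: 20.0
```

```bash
python3 - <<'E'
from h import *
im,d,c=grab("wrist"); cv2.imwrite("pics/w2.png",im[...,::-1])
for n in ("top","scene","wrist"):
    if n!="wrist": im,d,c=grab(n)
    W=world(d,c); H=hsv(im); near=np.linalg.norm(W[...,:2]-[.49,-.268],axis=-1)<.075
    cop=(d>0)&near&(H[...,0]<17)&(H[...,1]>100)&(W[...,2]>.06)&(W[...,2]<.12)
    if cop.sum()>10:
        P=W[cop]; l=cv2.fitLine(P[:,:2].astype(np.float32),2,0,.01,.01).ravel()
        st(n,P); print(np.degrees(np.arctan2(l[1],l[0])))
E
python3 go.py .4698 -.2845 .044 73.2
```

```text
top 96 med [ 0.4974 -0.271   0.1031] lo [ 0.439 -0.287  0.086] hi [ 0.541 -0.252  0.111]
-17.106943
scene 253 med [ 0.5088 -0.2741  0.1005] lo [ 0.439 -0.288  0.063] hi [ 0.546 -0.254  0.11 ]
-16.511883
wrist 253 med [ 0.5088 -0.2741  0.1005] lo [ 0.439 -0.288  0.063] hi [ 0.546 -0.254  0.11 ]
-16.511883
t 4.7 pos [ 0.4677 -0.2834  0.1828] head 73.18 j [ 0.71  0.52 -0.33  1.83  0.22  0.83 -0.02] gap 0.0223 F [ 0.   0.6 -0.4] tilt [-0.  0.]
shift [-0.002  0.009  0.555] dist 0.139 roll -0.0 (or 3.0 )
```

View pics/w2.png

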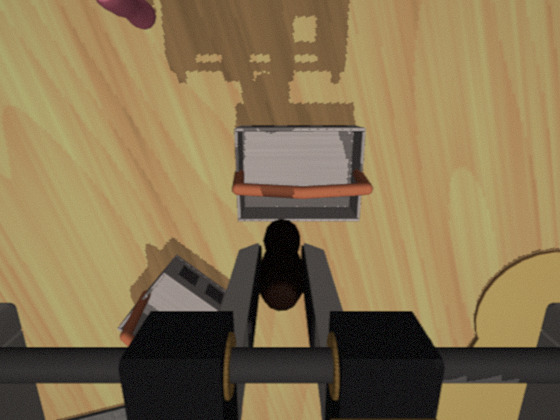

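The wrist view shows the handle held upright at (282,265), just behind the basket bar at (300,188), as intended. Lowering it into the basket.

Emit:
step_arm(
  targets=[
    [[-0.002, 0.009, 0.12], 0, 1],
    [[-0.002, 0.009, 0.24], 0, 1],
    [[-0.002, 0.009, 0.36], 0, 1],
    [[-0.002, 0.009, 0.44], 0, 1],
    [[-0.002, 0.009, 0.5], 0, 1],
    [[-0.002, 0.009, 0.53], 0, 1],
    [[-0.002, 0.009, 0.545], 0, 1],
    [[-0.002, 0.009, 0.552], 0, 1],
    [[-0.002, 0.009, 0.552], 0, 1],
    [[-0.002, 0.009, 0.552], 0, 1],
  ],
)

```text
clock: 5.7
eef_pos: [0.4702, -0.2854, 0.0457]
orientation: [0.001, 0.803, 0.596, 0.0]
contact_force: [-0.5, 1.0, -0.7]
finger_gap: 0.0224
finger_force: 20.0
```

```bash
python3 go.py .4698 -.2845 .043 73.2
```

```text
t 5.7 pos [ 0.4702 -0.2854  0.0457] head 73.21 j [ 0.65  0.73 -0.24  1.93  0.32  0.53 -0.1 ] gap 0.0224 F [-0.5  1.  -0.7] tilt [ 0.001 -0.001]
shift [ 0.003 -0.003  0.011] dist 0.003 roll 0.0 (or -3.0 )
```

Lower 2 mm more, open partway, wait, then rise.

Emit:
step_arm(
  targets=[
    [[0, 0, 0.008], 0, 1],
    [[0, 0, 0.008], 0, 1],
    [[0, 0, 0.008], 0, 0.1],
    [[0, 0, 0.008], 0, 0.1],
    [[0, 0, 0.008], 0, 0.1],
    [[0, 0, 0.008], 0, 0.1],
    [[0, 0, -0.1], 0, 0.1],
    [[0, 0, -0.25], 0, 0.1],
    [[0, 0, -0.4], 0, 0.1],
    [[0, 0, -0.6], 0, 0.1],
  ],
)

```text
clock: 6.7
eef_pos: [0.4683, -0.2845, 0.1952]
orientation: [-0.002, 0.803, 0.596, -0.001]
contact_force: [0.9, -1.5, -0.1]
finger_gap: 0.0425
finger_force: 0.0
```

```bash
python3 - <<'E'
from h import *
im,d,c=grab("wrist"); cv2.imwrite("pics/w3.png",im[...,::-1])
for n in ("wrist","scene","top"):
    if n!="wrist": im,d,c=grab(n)
    W=world(d,c); H=hsv(im); near=np.linalg.norm(W[...,:2]-[.49,-.268],axis=-1)<.075
    cop=(d>0)&near&(H[...,0]<17)&(H[...,1]>100)&(H[...,2]>50)&(W[...,2]>.06)&(W[...,2]<.12)
    P=W[cop]; l=cv2.fitLine(P[:,:2].astype(np.float32),2,0,.01,.01).ravel()
    st(n,P); print(np.degrees(np.arctan2(l[1],l[0])))
    m=(d>0)&(np.linalg.norm(W[...,:2]-[.47,-.285],axis=-1)<.03)&(H[...,2]<60)&(W[...,2]>.07)&(W[...,2]<.095)
    if m.any(): st(n+" dark",W[m])
E
python3 go.py .556 -.254 .15 73.2
```

```text
wrist 1597 med [ 0.4869 -0.2693  0.1023] lo [ 0.438 -0.285  0.071] hi [ 0.541 -0.25   0.109]
-16.410336
wrist dark 390 med [ 0.471  -0.2851  0.0811] lo [ 0.462 -0.294  0.073] hi [ 0.481 -0.278  0.083]
scene 256 med [ 0.5092 -0.2747  0.1001] lo [ 0.439 -0.288  0.063] hi [ 0.547 -0.254  0.109]
-16.533958
scene dark 84 med [ 0.4757 -0.2871  0.0789] lo [ 0.465 -0.295  0.072] hi [ 0.483 -0.278  0.084]
top 115 med [ 0.4872 -0.2694  0.1031] lo [ 0.441 -0.286  0.068] hi [ 0.54  -0.252  0.11 ]
-16.401981
top dark 13 med [ 0.4715 -0.2816  0.0798] lo [ 0.463 -0.285  0.073] hi [ 0.477 -0.277  0.087]
t 6.85 pos [ 0.4718 -0.2861  0.1981] head 73.2 j [ 0.72  0.51 -0.34  1.8   0.22  0.86 -0.01] gap 0.0424 F [ 0.5 -0.5 -0.8] tilt [ 0.006 -0.004]
shift [0.221 0.284 0.194] dist 0.102 roll -0.0 (or 3.0 )
```

View pics/w3.png

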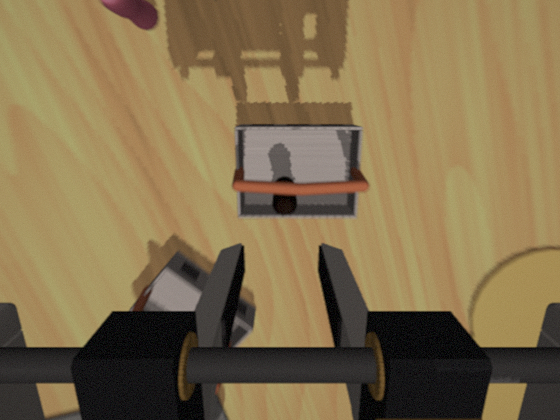

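The handle stands upright in the basket at (285,198), let go. Next is the corner grip on the short wall.

Emit:
step_arm(
  targets=[
    [[0.1, 0.13, 0.0], 0, 0],
    [[0.213, 0.284, 0.1], 0, 0],
    [[0.213, 0.284, 0.2], 0, 0],
    [[0.213, 0.284, 0.25], 0, 0],
    [[0.213, 0.284, 0.25], 0, 0],
    [[0.213, 0.284, 0.25], 0, 0],
  ],
)

```text
clock: 7.45
eef_pos: [0.5519, -0.2555, 0.1323]
orientation: [-0.0, 0.803, 0.596, -0.001]
contact_force: [0.8, -0.4, 0.4]
finger_gap: 0.047
finger_force: 0.0
```

```bash
python3 go.py .5549 -.2557 .028 73.5
python3 - <<'E'
from h import *
im,d,c=grab("wrist"); cv2.imwrite("pics/w4.png",im[...,::-1])
E
```

```text
t 7.45 pos [ 0.5519 -0.2555  0.1323] head 73.14 j [ 0.58  0.67 -0.31  1.7   0.26  0.81 -0.14] gap 0.047 F [ 0.8 -0.4  0.4] tilt [-0.001 -0.   ]
shift [0.003 0.012 0.417] dist 0.104 roll -0.003 (or 2.997 )
```

View pics/w4.png

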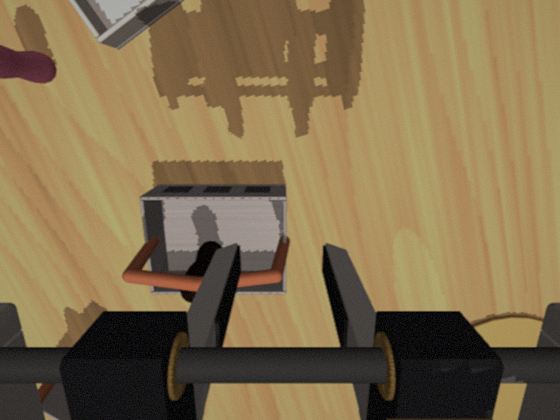

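The wrist view shows the right short wall (column 286) between the fingers (columns 240 and 325), with the handle clear of them. Descending.

Emit:
step_arm(
  targets=[
    [[0.003, 0.012, 0.1], -0.002, 0],
    [[0.003, 0.012, 0.2], -0.002, 0],
    [[0.003, 0.012, 0.3], -0.002, 0],
    [[0.003, 0.012, 0.37], -0.002, 0],
    [[0.003, 0.012, 0.417], -0.002, 0],
    [[0.003, 0.012, 0.417], -0.002, 0],
    [[0.003, 0.012, 0.417], -0.002, 0],
  ],
)

```text
clock: 8.2
eef_pos: [0.5563, -0.2556, 0.0292]
orientation: [0.001, 0.802, 0.598, 0.0]
contact_force: [-0.1, -1.7, 0.1]
finger_gap: 0.047
finger_force: 0.4
```

```bash
python3 go.py .5549 -.2557 .028 73.5
```

```text
t 8.2 pos [ 0.5563 -0.2556  0.0292] head 73.42 j [ 0.54  0.81 -0.25  1.76  0.32  0.61 -0.19] gap 0.047 F [-0.1 -1.7  0.1] tilt [ 0.001 -0.001]
shift [-0.002 -0.005  0.005] dist 0.002 roll -0.001 (or 2.999 )
```

Emit:
step_arm(
  targets=[
    [[0, -0.004, 0.004], 0, 1],
    [[0, -0.004, 0.004], 0, 1],
    [[0, -0.004, 0.004], 0, 1],
    [[0, -0.004, 0.004], 0, 1],
    [[0, -0.004, 0.004], 0, 1],
    [[0, -0.004, 0.004], 0, 1],
    [[0, -0.004, 0.004], 0, 1],
  ],
  squeeze=50,
)

```text
clock: 8.9
eef_pos: [0.5552, -0.2544, 0.0273]
orientation: [-0.0, 0.801, 0.598, 0.0]
contact_force: [-1.8, -0.7, -0.1]
finger_gap: 0.0028
finger_force: 50.1
```

```bash
cat > bk.py <<'E'
from h import *
# basket pose relative to tool: copper bar and dark handle from scene+top
from scipy.spatial.transform import Rotation as Ro
s=sensors.get_state(); q=s["orientation"]; R=Ro.from_quat(np.r_[q[1:],q[0]])
T=s["eef_pos"]
for n in ("scene","top"):
    im,d,c=grab(n); W=world(d,c); H=hsv(im)
    Q=R.inv().apply((W-T).reshape(-1,3)).reshape(W.shape)  # tool coordinates
    g=(d>0)&(abs(Q[...,0]+.03)<.07)&(abs(Q[...,1])<.14)&(Q[...,2]>-.1)&(Q[...,2]<-.0)
    cop=g&(H[...,0]<17)&(H[...,1]>100)&(H[...,2]>50)
    P=W[cop]
    if len(P)>15:
        st(n+" bar",P); l=cv2.fitLine(P.astype(np.float32),2,0,.01,.01).ravel(); print("  dir",l[:3].round(3),np.degrees(np.arctan2(l[1],l[0])).round(1)); st("  in tool",Q[cop])
    m=g&(H[...,2]<50)&(Q[...,0]<-.03)
    if m.sum()>10: st(n+" dark in tool",Q[m])
E
python3 go.py .5549 -.2557 .16 73.5; python3 bk.py
```

```text
t 8.9 pos [ 0.5552 -0.2544  0.0273] head 73.45 j [ 0.54  0.82 -0.25  1.76  0.32  0.61 -0.19] gap 0.0028 F [-1.8 -0.7 -0.1] tilt [0. 0.]
shift [-0.005  0.    -0.531] dist 0.133 roll -0.0 (or 3.0 )
scene bar 345 med [ 0.5123 -0.2753  0.0966] lo [ 0.438 -0.288  0.033] hi [ 0.55  -0.251  0.109]
  dir [ 0.959 -0.283 -0.015] -16.4
  in tool 345 med [-0.0321 -0.0356 -0.0694] lo [-0.036 -0.113 -0.082] hi [-0.027  0.004 -0.005]
scene dark in tool 200 med [-0.0543 -0.0632 -0.0372] lo [-0.063 -0.074 -0.056] hi [-0.045 -0.059 -0.001]
top bar 38 med [ 0.4549 -0.2575  0.1003] lo [ 0.435 -0.272  0.055] hi [ 0.495 -0.249  0.109]
  dir [ 0.706 -0.208  0.677] -16.5
  in tool 38 med [-0.0308 -0.0951 -0.0731] lo [-0.036 -0.116 -0.082] hi [-0.028 -0.052 -0.028]
```

The wall is gripped with a 2.8 mm gap. Lifting slowly.

Emit:
step_arm(
  targets=[
    [[0, 0, -0.02], 0, 1],
    [[0, 0, -0.06], 0, 1],
    [[0, 0, -0.12], 0, 1],
    [[0, 0, -0.2], 0, 1],
    [[0, 0, -0.3], 0, 1],
    [[0, 0, -0.4], 0, 1],
    [[0, 0, -0.5], 0, 1],
    [[0, 0, -0.56], 0, 1],
    [[0, 0, -0.59], 0, 1],
    [[0, 0, -0.6], 0, 1],
  ],
  squeeze=60,
)

```text
clock: 10.0
eef_pos: [0.5557, -0.2545, 0.1788]
orientation: [0.001, 0.801, 0.598, 0.001]
contact_force: [0.2, -1.0, -2.5]
finger_gap: 0.0023
finger_force: 61.2
```

```bash
python3 go.py .5 -.1 .178 165; python3 bk.py
```

```text
t 10.0 pos [ 0.5557 -0.2545  0.1788] head 73.46 j [ 0.59  0.62 -0.33  1.66  0.24  0.91 -0.12] gap 0.0023 F [ 0.2 -1.  -2.5] tilt [ 0.002 -0.001]
shift [ 0.529 -0.39   0.002] dist 0.164 roll -0.763 (or 2.237 )
scene bar 437 med [ 0.5144 -0.2761  0.2402] lo [ 0.438 -0.288  0.184] hi [ 0.55  -0.25   0.259]
  dir [ 0.96  -0.281  0.008] -16.3
  in tool 437 med [-0.0324 -0.0335 -0.0614] lo [-0.036 -0.113 -0.081] hi [-0.028  0.004 -0.005]
scene dark in tool 264 med [-0.0549 -0.0636 -0.0333] lo [-0.063 -0.072 -0.055] hi [-0.045 -0.06  -0.002]
top bar 44 med [ 0.451  -0.2559  0.2498] lo [ 0.436 -0.261  0.215] hi [ 0.468 -0.249  0.256]
  dir [ 0.656 -0.214  0.724] -18.1
  in tool 44 med [-0.0307 -0.1    -0.0712] lo [-0.035 -0.116 -0.078] hi [-0.028 -0.083 -0.037]
```

Emit:
step_arm(
  targets=[
    [[0.02, -0.01, 0], -0.03, 1],
    [[0.05, -0.03, 0], -0.08, 1],
    [[0.09, -0.05, 0], -0.13, 1],
    [[0.13, -0.08, 0], -0.18, 1],
    [[0.17, -0.1, 0], -0.23, 1],
    [[0.21, -0.12, 0], -0.28, 1],
    [[0.25, -0.15, 0], -0.33, 1],
    [[0.29, -0.17, 0], -0.38, 1],
    [[0.33, -0.19, 0], -0.43, 1],
    [[0.36, -0.21, 0], -0.48, 1],
  ],
)

```text
clock: 11.1
eef_pos: [0.5296, -0.1523, 0.1762]
orientation: [-0.001, 0.412, 0.911, 0.0]
contact_force: [0.4, 0.1, -2.3]
finger_gap: 0.0024
finger_force: 61.1
```

```bash
python3 go.py .52 -.06 .178 190
```

```text
t 11.1 pos [ 0.5296 -0.1523  0.1762] head 131.34 j [ 0.63  0.59 -0.61  1.82  0.43  0.88  0.54] gap 0.0024 F [ 0.4  0.1 -2.3] tilt [-0.002  0.001]
shift [ 0.303  0.215 -0.007] dist 0.093 roll -0.489 (or 2.511 )
```

Emit:
step_arm(
  targets=[
    [[0.03, 0.02, 0], -0.05, 1],
    [[0.06, 0.04, 0], -0.1, 1],
    [[0.09, 0.065, 0], -0.15, 1],
    [[0.12, 0.085, 0], -0.2, 1],
    [[0.15, 0.11, 0], -0.25, 1],
    [[0.18, 0.13, 0], -0.3, 1],
    [[0.21, 0.15, 0], -0.35, 1],
    [[0.24, 0.17, 0], -0.4, 1],
    [[0.27, 0.19, 0], -0.45, 1],
    [[0.3, 0.21, 0], -0.5, 1],
  ],
)

```text
clock: 12.1
eef_pos: [0.5198, -0.062, 0.1762]
orientation: [-0.001, -0.098, 0.995, 0.0]
contact_force: [0.3, 1.1, -3.1]
finger_gap: 0.0022
finger_force: 61.1
```

```bash
python3 go.py .53 -.0 .178 250
```

```text
t 12.1 pos [ 0.5198 -0.062   0.1762] head -168.71 j [ 0.65  0.63 -0.9   1.88  0.61  0.93  1.22] gap 0.0022 F [ 0.3  1.1 -3.1] tilt [-0.002  0.   ]
shift [-0.089  0.235 -0.007] dist 0.063 roll -0.489 (or 2.511 )
```

Emit:
step_arm(
  targets=[
    [[-0.01, 0.02, 0], -0.05, 1],
    [[-0.02, 0.04, 0], -0.1, 1],
    [[-0.03, 0.065, 0], -0.15, 1],
    [[-0.04, 0.09, 0], -0.2, 1],
    [[-0.05, 0.115, 0], -0.25, 1],
    [[-0.06, 0.14, 0], -0.3, 1],
    [[-0.07, 0.165, 0], -0.35, 1],
    [[-0.08, 0.19, 0], -0.4, 1],
    [[-0.085, 0.21, 0], -0.45, 1],
    [[-0.09, 0.235, 0], -0.5, 1],
  ],
)

```text
clock: 13.1
eef_pos: [0.5307, -0.0006, 0.176]
orientation: [-0.001, -0.583, 0.813, 0.001]
contact_force: [0.6, 0.3, -2.1]
finger_gap: 0.0027
finger_force: 61.1
```

```bash
python3 go.py .54 .06 .158 270; python3 bk.py
```

```text
t 13.1 pos [ 0.5307 -0.0006  0.176 ] head -108.72 j [ 0.64  0.75 -1.15  1.86  0.79  1.08  1.98] gap 0.0027 F [ 0.6  0.3 -2.1] tilt [-0.003 -0.   ]
shift [-0.242  0.042  0.072] dist 0.064 roll -0.156 (or 2.844 )
scene bar 295 med [ 0.6354 -0.0017  0.2199] lo [ 0.544 -0.011  0.179] hi [0.656 0.064 0.255]
  dir [ 0.874 -0.392  0.288] -24.1
  in tool 295 med [-0.0318 -0.0995 -0.0442] lo [-0.075 -0.121 -0.079] hi [-0.029 -0.004 -0.003]
scene dark in tool 84 med [-0.0469 -0.0758 -0.028 ] lo [-0.058 -0.082 -0.055] hi [-0.044 -0.069 -0.001]
```

Emit:
step_arm(
  targets=[
    [[-0.04, 0.01, 0], -0.04, 1],
    [[-0.08, 0.015, 0.01], -0.08, 1],
    [[-0.12, 0.02, 0.03], -0.12, 1],
    [[-0.16, 0.03, 0.05], -0.15, 1],
    [[-0.2, 0.035, 0.06], -0.156, 1],
    [[-0.23, 0.042, 0.07], -0.156, 1],
    [[-0.242, 0.042, 0.072], -0.156, 1],
    [[-0.242, 0.042, 0.072], -0.156, 1],
    [[-0.242, 0.042, 0.072], -0.156, 1],
  ],
)

```text
clock: 14.1
eef_pos: [0.5414, 0.0599, 0.1593]
orientation: [-0.0, -0.705, 0.709, -0.0]
contact_force: [0.2, -0.5, -2.6]
finger_gap: 0.0026
finger_force: 60.7
```

```bash
python3 go.py .54 .10 .153 270; python3 bk.py
python3 - <<'E'
from h import *
im,d,c=grab("scene"); o=cv2.resize(im[20:300,250:530],(600,600),interpolation=cv2.INTER_CUBIC)
cv2.imwrite("pics/s5.png",o[...,::-1])
# recheck stand: lamp front edge & hook
W=world(d,c);H=hsv(im)
P=W[(d>0)&(W[...,2]>.305)&(W[...,2]<.345)&(W[...,1]>.2)&(W[...,1]<.34)&(W[...,0]>.47)&(W[...,0]<.72)]; rect("lamp",P)
E
```

```text
t 14.1 pos [0.5414 0.0599 0.1593] head -90.28 j [ 0.52  0.81 -1.17  1.84  0.85  1.09  2.16] gap 0.0026 F [ 0.2 -0.5 -2.6] tilt [ 0.    -0.001]
shift [-0.16   0.006  0.025] dist 0.041 roll -0.002 (or 2.998 )
scene bar 292 med [0.6373 0.0903 0.2122] lo [0.545 0.087 0.163] hi [0.662 0.096 0.238]
  dir [ 0.997 -0.005  0.082] -0.3
  in tool 292 med [-0.0307 -0.0957 -0.0529] lo [-0.036 -0.121 -0.079] hi [-0.028 -0.003 -0.004]
lamp rect [598.3 258.6] [ 94.9 230.2] 89.6
```

View pics/s5.png

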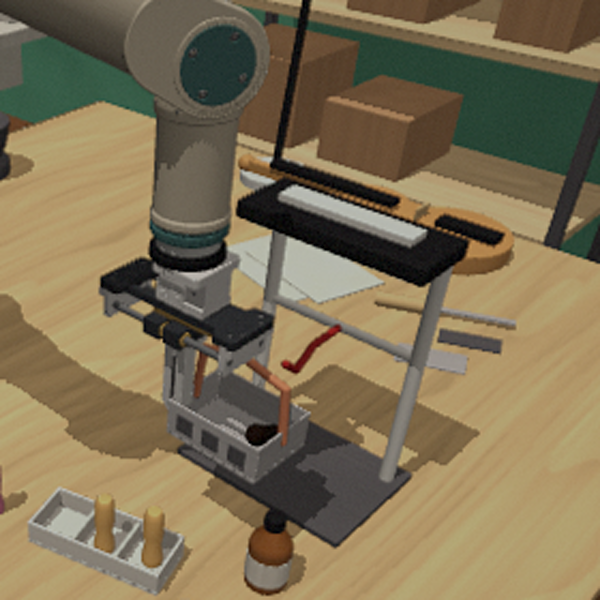

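The handle has toppled but lies inside the basket (crop (262,434)). The wrist cylinder (150–240, 100–250) will come close to the lamp's front edge, so I'll measure its radius.

Run:
```python
from h import *
from scipy.spatial.transform import Rotation as Ro
from scipy.optimize import least_squares
s=sensors.get_state(); q=s["orientation"]; R=Ro.from_quat(np.r_[q[1:],q[0]])
for n in("scene","top"):
    im,d,c=grab(n); W=world(d,c); Q=R.inv().apply((W-s["eef_pos"]).reshape(-1,3)); Q=Q[(d>0).ravel()&(np.hypot(Q[:,0],Q[:,1])<.13)&(Q[:,2]<-.09)]
    for a in np.arange(.09,.44,.02):
        P=Q[(-Q[:,2]>a)&(-Q[:,2]<a+.02)]
        if len(P)<30: continue
        f=least_squares(lambda p:np.hypot(P[:,0]-p[0],P[:,1]-p[1])-p[2],[0,0,.04],loss="soft_l1",f_scale=.002).x
        print(n,"tcp+",round(a,2),len(P),"x",np.percentile(P[:,0],[1,99]).round(3),"y",np.percentile(P[:,1],[1,99]).round(3),"circ",f.round(3))
```

```text
scene tcp+ 0.09 279 x [-0.032  0.034] y [-0.082  0.078] circ [-0.073  0.001  0.107]
scene tcp+ 0.11 570 x [-0.031  0.034] y [-0.088  0.082] circ [-0.236  0.008  0.265]
scene tcp+ 0.13 1068 x [-0.031  0.033] y [-0.09   0.085] circ [-0.085 -0.     0.111]
scene tcp+ 0.15 274 x [-0.021  0.024] y [-0.042  0.015] circ [-0.008 -0.01   0.033]
scene tcp+ 0.17 326 x [-0.032  0.036] y [-0.043  0.012] circ [-0.002 -0.006  0.038]
scene tcp+ 0.19 345 x [-0.026  0.036] y [-0.038  0.027] circ [-0.003  0.     0.034]
scene tcp+ 0.21 304 x [-0.02   0.037] y [-0.039  0.021] circ [-0.002 -0.001  0.037]
scene tcp+ 0.23 386 x [-0.018  0.037] y [-0.039  0.024] circ [-0.002 -0.001  0.036]
scene tcp+ 0.25 363 x [-0.016  0.036] y [-0.038  0.019] circ [-0.001 -0.001  0.036]
scene tcp+ 0.27 380 x [-0.017  0.036] y [-0.037  0.022] circ [-0.002 -0.001  0.036]
scene tcp+ 0.29 396 x [-0.016  0.035] y [-0.037  0.02 ] circ [-0.001 -0.001  0.036]
scene tcp+ 0.31 388 x [-0.015  0.038] y [-0.039  0.02 ] circ [-0.001 -0.001  0.036]
scene tcp+ 0.33 385 x [-0.007  0.052] y [-0.052  0.022] circ [-0.001 -0.006  0.039]
scene tcp+ 0.35 638 x [-0.011  0.074] y [-0.057  0.022] circ [-0.182  0.275  0.373]
scene tcp+ 0.37 922 x [-0.013  0.095] y [-0.058  0.043] circ [-0.089  0.141  0.211]
scene tcp+ 0.39 1167 x [-0.011  0.117] y [-0.055  0.052] circ [-0.181  0.29   0.385]
scene tcp+ 0.41 1137 x [-0.031  0.123] y [-0.044  0.038] circ [-0.305  0.552  0.67 ]
scene tcp+ 0.43 839 x [0.023 0.124] y [-0.019  0.036] circ [0.033 0.159 0.154]
top tcp+ 0.13 398 x [-0.031  0.034] y [-0.088  0.087] circ [ 0.019 -0.004  0.08 ]
top tcp+ 0.39 298 x [-0.052  0.019] y [-0.053  0.054] circ [0.015 0.006 0.049]
top tcp+ 0.41 1034 x [-0.04   0.074] y [-0.044  0.073] circ [0.03  0.02  0.046]
top tcp+ 0.43 1240 x [-0.003  0.101] y [-0.019  0.092] circ [0.057 0.037 0.038]
```

Run:
```python
from h import *
im,d,c=grab("scene"); W=world(d,c); H=hsv(im)
for v in range(2,100,14):
    r=slice(374,402); k=374+np.argmin(im[v,r].sum(-1)); print(v,k,im[v,k],W[v,k].round(3))
```

```text
2 394 [0 0 0] [0.02  1.022 0.39 ]
16 394 [ 8  3 11] [0.027 1.025 0.339]
30 390 [17 18 20] [0.027 1.011 0.289]
44 387 [4 8 9] [0.03  0.998 0.237]
58 385 [ 8 12 10] [0.041 0.98  0.186]
72 384 [17 17 17] [0.048 0.977 0.13 ]
86 379 [ 9  7 11] [0.045 0.957 0.074]
```

The black line is only a shelf post in the background. Checking how high the handle lies in the basket and where the bottle stands.

```bash
python3 - <<'E'
from h import *
s=sensors.get_state(); u=s["eef_pos"][2]-.0273
im,d,c=grab("scene"); W=world(d,c); H=hsv(im)
m=np.zeros(d.shape,bool); m[205:235,355:395]=1
g=(d>0)&m&(H[...,2]<45)&(W[...,2]>u)&(W[...,2]<u+.1)&(abs(W[...,0]-.6)<.06)&(abs(W[...,1]-.09)<.05)
P=W[g]; st("dark",P); print("above underside max",P[:,2].max()-u)
im,d,c=saved("top"); W=world(d,c); m=np.zeros(d.shape,bool); m[140:170,222:252]=1; st("bottle",W[m&(W[...,2]>.05)])
E
python3 go.py .539 .10 .125 270
```

```text
dark 110 med [0.6516 0.0562 0.1855] lo [0.64  0.048 0.163] hi [0.658 0.1   0.194]
above underside max 0.06254619347795498
bottle 201 med [0.6824 0.051  0.072 ] lo [0.666 0.031 0.054] hi [0.706 0.073 0.103]
t 14.45 pos [0.5413 0.0601 0.1593] head -90.26 j [ 0.52  0.81 -1.17  1.84  0.85  1.09  2.16] gap 0.0025 F [-0.3  0.2 -2.7] tilt [ 0. -0.]
shift [-0.16   0.01   0.137] dist 0.053 roll -0.002 (or 2.998 )
```

Emit:
step_arm(
  targets=[
    [[-0.05, 0.005, 0], -0.002, 1],
    [[-0.1, 0.01, 0], -0.002, 1],
    [[-0.15, 0.01, 0], -0.002, 1],
    [[-0.16, 0.01, 0.03], -0.002, 1],
    [[-0.16, 0.01, 0.06], -0.002, 1],
    [[-0.16, 0.01, 0.1], -0.002, 1],
    [[-0.16, 0.01, 0.13], -0.002, 1],
    [[-0.16, 0.01, 0.137], -0.002, 1],
    [[-0.16, 0.01, 0.137], -0.002, 1],
  ],
)

```text
clock: 15.35
eef_pos: [0.5388, 0.1, 0.1244]
orientation: [-0.0, -0.707, 0.707, 0.0]
contact_force: [-0.6, -0.3, -3.1]
finger_gap: 0.0025
finger_force: 61.0
```

```bash
python3 go.py .539 .1667 .125 270; python3 bk.py
```

```text
t 15.35 pos [0.5388 0.1    0.1244] head -90.01 j [ 0.42  0.85 -1.12  1.87  0.9   1.04  2.05] gap 0.0025 F [-0.6 -0.3 -3.1] tilt [-0.001 -0.   ]
shift [-0.267 -0.001 -0.002] dist 0.067 roll -0.0 (or 3.0 )
scene bar 299 med [0.6264 0.1312 0.1787] lo [0.542 0.128 0.129] hi [0.66  0.189 0.202]
  dir [ 0.998 -0.042  0.056] -2.4
  in tool 299 med [-0.0313 -0.0876 -0.0544] lo [-0.089 -0.121 -0.078] hi [-0.028 -0.003 -0.005]
scene dark in tool 12 med [-0.0411 -0.101  -0.0059] lo [-0.052 -0.109 -0.045] hi [-0.031 -0.034 -0.001]
```

Emit:
step_arm(
  targets=[
    [[-0.03, 0, 0], 0, 1],
    [[-0.06, 0, 0], 0, 1],
    [[-0.09, 0, 0], 0, 1],
    [[-0.12, 0, 0], 0, 1],
    [[-0.15, 0, 0], 0, 1],
    [[-0.18, 0, 0], 0, 1],
    [[-0.21, 0, 0], 0, 1],
    [[-0.24, 0, 0], 0, 1],
    [[-0.262, 0, 0], 0, 1],
    [[-0.262, 0, 0], 0, 1],
  ],
)

```text
clock: 16.45
eef_pos: [0.5388, 0.1671, 0.1251]
orientation: [-0.0, 0.708, -0.707, -0.0]
contact_force: [-0.4, -0.7, -3.2]
finger_gap: 0.0024
finger_force: 60.8
```

```bash
python3 go.py .539 .1667 .1 270
python3 - <<'E'
from h import *
im,d,c=grab("scene"); o=cv2.resize(im[70:270,320:520],(600,600),interpolation=cv2.INTER_CUBIC)
cv2.imwrite("pics/s6.png",o[...,::-1])
E
```

```text
t 16.45 pos [0.5388 0.1671 0.1251] head -89.91 j [ 0.29  0.86 -1.11  1.82  0.89  1.06  1.96] gap 0.0024 F [-0.4 -0.7 -3.2] tilt [0.    0.001]
shift [ 0.002 -0.001  0.101] dist 0.025 roll 0.001 (or -2.999 )
```

View pics/s6.png

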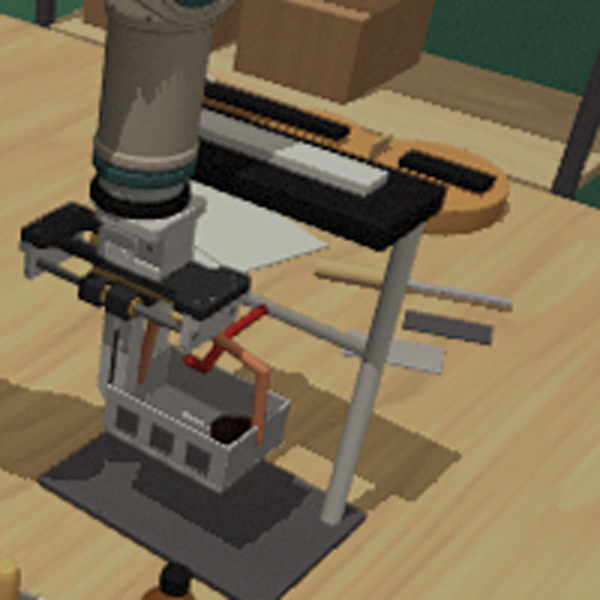

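The red hook (185,360)–(265,310) now lies under the copper bar (235,345), and the lamp is clear. Lowering gently.

Emit:
step_arm(
  targets=[
    [[0, 0, 0.02], 0, 1],
    [[0, 0, 0.04], 0, 1],
    [[0, 0, 0.055], 0, 1],
    [[0, 0, 0.07], 0, 1],
    [[0, 0, 0.08], 0, 1],
    [[0, 0, 0.08], 0, 1],
  ],
)

```text
clock: 17.1
eef_pos: [0.5388, 0.166, 0.1047]
orientation: [0.0, 0.707, -0.707, -0.0]
contact_force: [-0.2, 0.4, -2.6]
finger_gap: 0.0023
finger_force: 61.2
```

```bash
python3 go.py .539 .1667 .1 270; python3 bk.py
```

```text
t 17.1 pos [0.5388 0.166  0.1047] head -89.98 j [ 0.28  0.89 -1.08  1.84  0.93  1.03  1.94] gap 0.0023 F [-0.2  0.4 -2.6] tilt [-0.  0.]
shift [-0.003 -0.001  0.019] dist 0.005 roll 0.0 (or -3.0 )
scene bar 276 med [0.6244 0.1968 0.165 ] lo [0.543 0.194 0.11 ] hi [0.66  0.259 0.189]
  dir [ 0.998 -0.046  0.041] -2.6
  in tool 276 med [-0.0308 -0.0856 -0.0603] lo [-0.093 -0.121 -0.084] hi [-0.028 -0.004 -0.005]
top bar 20 med [0.6492 0.1958 0.174 ] lo [0.643 0.193 0.151] hi [0.656 0.202 0.178]
  dir [-0.267  0.115  0.957] 156.8
  in tool 20 med [-0.0298 -0.1104 -0.0692] lo [-0.036 -0.117 -0.073] hi [-0.027 -0.105 -0.047]
```

Emit:
step_arm(
  targets=[
    [[0, 0, 0.006], 0, 1],
    [[0, 0, 0.012], 0, 1],
    [[0, 0, 0.012], 0, 1],
    [[0, 0, 0.012], 0, 1],
  ],
)

```text
clock: 17.6
eef_pos: [0.5396, 0.1669, 0.1027]
orientation: [-0.001, 0.707, -0.707, 0.0]
contact_force: [1.2, 1.7, 3.4]
finger_gap: 0.0027
finger_force: 61.5
```

The bar is on the hook's front slope. I'll slide it 3 mm towards the valley, then release.

Emit:
step_arm(
  targets=[
    [[-0.006, 0, 0.002], 0, 1],
    [[-0.012, 0, 0.006], 0, 1],
    [[-0.012, 0, 0.006], 0, 1],
  ],
)

```text
clock: 17.9
eef_pos: [0.5389, 0.1695, 0.1005]
orientation: [-0.0, 0.707, -0.707, -0.0]
contact_force: [-0.1, 1.3, 3.6]
finger_gap: 0.0026
finger_force: 61.4
```

```bash
python3 go.py .539 .1667 .1 270
```

```text
t 17.9 pos [0.5389 0.1695 0.1005] head -89.95 j [ 0.27  0.89 -1.08  1.84  0.93  1.02  1.93] gap 0.0026 F [-0.1  1.3  3.6] tilt [0.    0.001]
shift [ 0.011 -0.     0.002] dist 0.003 roll 0.0 (or -3.0 )
```

Emit:
step_arm(
  targets=[
    [[0, 0, 0], 0, 0.85],
    [[0, 0, 0], 0, 0.75],
    [[0, 0, 0], 0, 0.65],
    [[0, 0, 0], 0, 0.55],
    [[0, 0, 0], 0, 0.55],
    [[0, 0, 0], 0, 0.55],
    [[0, 0, 0], 0, 0.55],
  ],
)

```text
clock: 18.6
eef_pos: [0.539, 0.1689, 0.1005]
orientation: [0.0, 0.707, -0.707, 0.0]
contact_force: [-0.7, 0.5, -0.0]
finger_gap: 0.0209
finger_force: 0.0
```

```bash
python3 go.py .539 .1667 .13 270; python3 bk.py
python3 - <<'E'
from h import *
im,d,c=grab("scene"); o=cv2.resize(im[70:270,320:520],(600,600),interpolation=cv2.INTER_CUBIC)
cv2.imwrite("pics/s7.png",o[...,::-1])
E
```

```text
t 18.6 pos [0.539  0.1689 0.1005] head -89.99 j [ 0.27  0.89 -1.08  1.84  0.93  1.02  1.93] gap 0.0209 F [-0.7  0.5 -0. ] tilt [ 0. -0.]
shift [ 0.009 -0.    -0.118] dist 0.03 roll 0.0 (or -3.0 )
scene bar 196 med [0.642  0.2062 0.1663] lo [0.569 0.201 0.108] hi [0.656 0.262 0.188]
  dir [ 0.727 -0.26  -0.636] -19.7
  in tool 196 med [-0.0373 -0.1031 -0.0658] lo [-0.094 -0.117 -0.088] hi [-0.032 -0.03  -0.008]
```

View pics/s7.png

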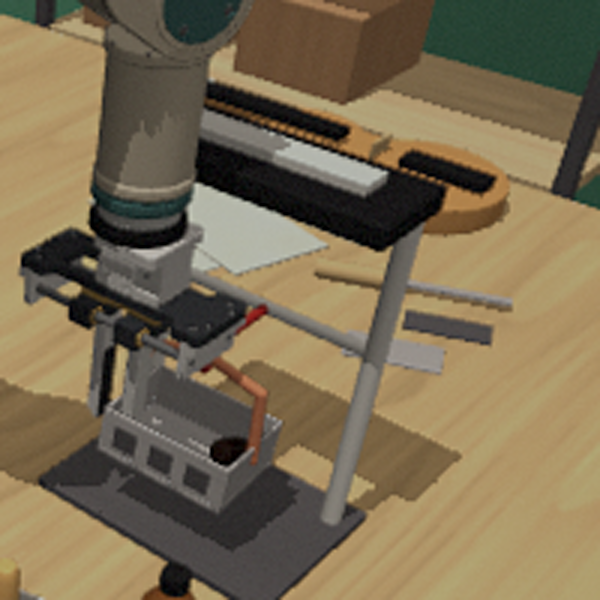

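The basket hangs on the hook, fingers clear at (105,375) and (140,380), with the handle inside at (228,450). Withdrawing straight up, then back.

Emit:
step_arm(
  targets=[
    [[0, 0, -0.02], 0, 0.55],
    [[0, 0, -0.05], 0, 0.55],
    [[0, 0, -0.08], 0, 0.55],
    [[0, 0, -0.12], 0, 0.55],
    [[0, 0, -0.16], 0, 0.55],
    [[0, 0, -0.18], 0, 0.55],
    [[0.06, 0, -0.18], 0, 0.55],
    [[0.18, 0, -0.18], 0, 0.55],
    [[0.3, 0, -0.18], 0, 0.55],
    [[0.45, 0, -0.18], 0, 0.55],
  ],
)

```text
clock: 19.75
eef_pos: [0.5385, 0.0549, 0.1452]
orientation: [0.0, 0.708, -0.707, -0.0]
contact_force: [1.1, -0.7, 0.9]
finger_gap: 0.0212
finger_force: 0.0
```

Emit:
step_arm(
  targets=[
    [[0.1, 0, 0], 0, 0.55],
    [[0.25, 0, -0.1], 0, 0.55],
    [[0.4, 0, -0.2], 0, 0.55],
    [[0.5, 0, -0.3], 0, 0.55],
    [[0.5, 0, -0.3], 0, 0.55],
    [[0.5, 0, -0.3], 0, 0.55],
    [[0.5, 0, -0.3], 0, 0.55],
    [[0.5, 0, -0.3], 0, 0.55],
    [[0.5, 0, -0.3], 0, 0.55],
    [[0.5, 0, -0.3], 0, 0.55],
  ],
)

```text
clock: 20.75
eef_pos: [0.5388, -0.0678, 0.2201]
orientation: [0.0, 0.708, -0.706, -0.0]
contact_force: [0.5, -0.3, -0.1]
finger_gap: 0.0212
finger_force: 0.0
```

```bash
cat > fin.py <<'E'
from h import *
for n in ("scene","top","scene"):
    im,d,c=grab(n); W=world(d,c); H=hsv(im)
    g=(d>0)&(abs(W[...,0]-.6)<.075)&(abs(W[...,1]-.203)<.07)
    cop=g&(H[...,0]>4)&(H[...,0]<17)&(H[...,1]>100)&(W[...,2]>.145)&(W[...,2]<.195)
    P=W[cop]
    if len(P)>10:
        st(n+" bar",P); lo=P[:,0]<.58; hi=P[:,0]>.62
        for k in (lo,abs(P[:,0]-.6)<.02,hi):
            if k.sum()>3: print("   ",P[k].mean(0).round(4))
    rim=W[g&(W[...,2]>.07)&(W[...,2]<.16)]; print(n,"rect");rect(n,rim) if len(rim)>9 else 0
    dk=g&(H[...,2]<45)&(H[...,1]>60)&(W[...,2]>.06)&(W[...,2]<.16)
    if dk.sum()>5: st("dark",W[dk])
o=cv2.resize(im[70:270,320:520],(600,600),interpolation=cv2.INTER_CUBIC); cv2.imwrite("pics/s8.png",o[...,::-1])
E
python3 fin.py; python3 go.py
```

```text
scene bar 248 med [0.6017 0.2038 0.1719] lo [0.543 0.198 0.148] hi [0.653 0.238 0.184]
    [0.5565 0.2013 0.1674]
    [0.6004 0.2095 0.1779]
    [0.6403 0.206  0.1638]
scene rect
scene rect [595.1 204.4] [124.1  95.7] 2.9
dark 81 med [0.646  0.1713 0.1234] lo [0.634 0.163 0.1  ] hi [0.654 0.22  0.13 ]
top bar 151 med [0.5961 0.2036 0.1759] lo [0.541 0.197 0.159] hi [0.649 0.212 0.184]
    [0.558  0.2022 0.1729]
    [0.5998 0.204  0.1785]
    [0.6375 0.2051 0.1694]
top rect
top rect [592.7 203.3] [123.   93.1] 2.8
scene bar 247 med [0.6021 0.2037 0.1716] lo [0.543 0.198 0.149] hi [0.653 0.24  0.184]
    [0.5567 0.201  0.1673]
    [0.6002 0.2101 0.1779]
    [0.6403 0.2056 0.1641]
scene rect
scene rect [594.7 205.4] [123.9  96.2] 2.4
dark 78 med [0.6465 0.1712 0.1227] lo [0.634 0.164 0.101] hi [0.653 0.221 0.13 ]
t 20.9 pos [ 0.539  -0.0683  0.2203] head -89.95 j [ 0.78  0.72 -1.2   1.78  0.73  1.17  2.49] gap 0.0211 F [0.3 0.3 0.3] tilt [-0.  0.]
```

View pics/s8.png

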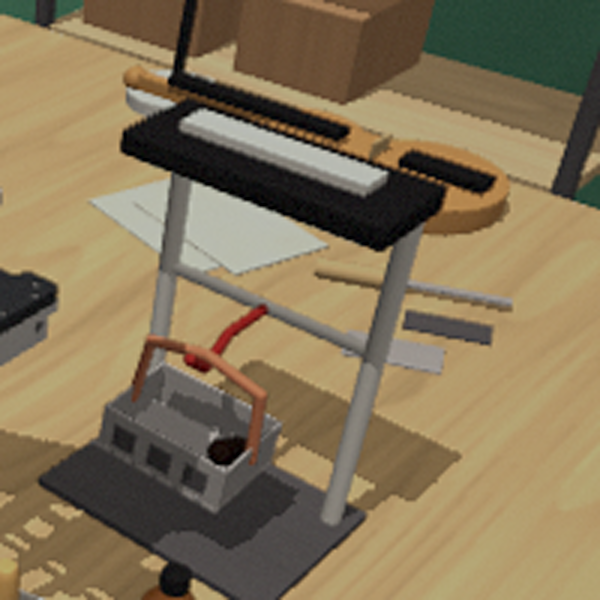

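The basket hangs with its bar in the hook's valley (205,360), about level (roughly 3° of tilt) and still. The dark handle is inside at (228,450), and the arm is well away.

```bash
python3 -c "
from plant import ticket; print(ticket.job_done())"
```

```text
the job is handed in; nothing more can be done
None
```

The basket hangs still and about level by the middle of its copper handle in the red hook's valley, with the dark handle lying inside. The job was handed in at about 21 s, and no verdict came back.

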